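# Start the clamp knob of a lap polisher

### The arm

A 6-joint arm with a two-finger parallel gripper is mounted at the origin on the work surface. World frame = base frame: x ahead of the robot, y to its left, z up, the work surface at z = 0. Lengths are in m, angles in rad, forces in N, time in s.
With the tool pointing down it reaches from about 0.425 to 0.95 m from the base axis. Payload 3.5 kg.
Tool frame: the origin (TCP) lies at the very end of the fingers, on their centre line; the grasp point (between the pads) lies 19 mm behind it; z points along the fingers, x is the direction in which the jaws open and shut, and the axes are right-handed (so a half turn about z gives the same grasp; the last joint's range is limited). The gripper opens to 85 mm and grips with 20 to 120 N. Pads are 22 mm wide; open, the fingers measure 114 mm over their backs; the gripper's body (76 mm by 85 mm) begins 54 mm behind the grasp point. The pads swing forward as they close: fully open they stand 13 mm farther back than shut.
Start: joints at [-1.393, 0.286, 1.577, -0, 1.279, -0.15], TCP at [0.217, -0.639, 0.231] pointing down, gripper open.
Joint ranges: [-2.77, 2.77], [-0.9, 2.22], [0.21, 2.48], [-1.53, 4.67], [0.24, 2.81], [-2.84, 2.84]. Speed limits (rad/s): [2.79, 2.79, 3.14, 3.14, 3.14, 3.14].

### API

Orientations are given as a rotation vector (axis times angle).
In Python, from rig import arm gives the robot as it stands. The module is installed in compiled form; this text tells all that it offers. Calls block until the motion is done:
- arm.move_to(position, orientation): joint-space move of the TCP to a pose.
- arm.line_to(position, rot=None, speed=0.15): straight line of the TCP; rot=None keeps the orientation; speed is the mean speed in m/s.
- arm.move_joints(angles): joint-space move.
- arm.move_gripper(opening, strength=None): finger opening in m; strength is the grip in N (None keeps the last); returns when the fingers have stopped.
- arm.sleep(seconds).
- arm.inverse_kinematics(position, orientation): joint angles nearest the present ones, or None.
- arm.observe(): the state.
- arm.read_camera(name): name is "side" or "top" or "wrist"; returns a dict with "image" (420x560x3 uint8, red, green, blue), "K" (3x3 intrinsics, pixels), "xyz" and "attitude" of the camera in the world; the wrist camera has in their place "hand_eye" (4x4, takes a point from camera to tool coordinates, whose origin is the TCP and whose axes are the tool frame's). Camera axes: x right, y down, z forward; pixel columns grow to the right and rows downward; lengths in m; the calibration is good to about 2 mm. A picture is of the moment at which its call begins: read the wrist's pose just before it. There is no depth.
A pose or a line that the arm cannot do raises arm.IKError and nothing moves.
- arm.close_job(): hands the job in, once; it reports no verdict.
Trained networks look in the newest picture that a camera, given by its name, has taken for a name from the list of things; names that differ only in an ending like _2 or _b are one class to them, and where a whole thing is asked for, a point or a joint stands for the part that bears it (a point fixed in the world has none). Each returns a list of dicts, best first, with "p" (0 to 1); they miss things now and then, are a little off and sometimes report something else, mostly with a low value. They report only what shows in the picture. A call takes as long as a camera call.
- arm.look_for(target, camera): "uv" ([column, row] in pixels, amid what is visible of it).
- arm.cut_out(target, camera): "region" (420x560 bool, what is visible of it) and "uv" ([column, row] in pixels, amid what is visible of it).
- arm.landmark_of(target, camera): "uv" ([column, row] in pixels: a listed point, or the origin of a listed thing).
The state is a dict: "t": time; "joints": joint angles; "joint_velocities": joint speeds; "joint_efforts": joint torques, N m; "position": TCP position; "eef_rot": TCP orientation; "contact_force": force on the tool from outside, world axes, zero at the start; "wrist_torque": the same for the moment, N m; "opening": finger opening in m.
Only numpy, scipy, OpenCV 4.12 (cv2) and the standard library are available. Lean on these libraries where they do the work, as an engineer would, in place of code of your own. Each camera call takes 0.05 s, during which the arm holds its last target. There are 200 camera calls.

### The job

The black clamp knob of the polishing lap is sitting one thread too high on its stud. Turn it backwards (anticlockwise from above) until the thread clicks and the knob drops, without forcing it forwards before that, then turn it forwards (clockwise) until it is fully tight against its stop, and let go. Leave the red compound bar, the felt wheel and the metal tin where they are.

Things in the scene. Friction and masses are not known exactly. Their poses are not given: they have to be found in the camera images.
- knob_grip (a point): Centre of the black knob's grip, on its upright axis, half-way up it: a round fluted star knob, 40 mm in diameter, 24 mm tall, grip it at any angle; below it a neck 26 mm wide, 18 mm tall. z up; x points to the white line on its top and side. 165 mm above the table when tight, 7 mm more at first. It cannot come off its stud.
- washer_top (a point): Centre of the top of the fixed brass washer under the knob (radius 36 mm, 135 mm above the table, 30 mm under the tight knob's grip centre). It lies on a fixed pale lap disc of radius 78 mm in a teal machine housing 220 x 240 mm, 115 mm high to its bowl's rim. Nothing near rises above the knob. x points to the red dot on the washer and red stripe on the lap.
- knob (a joint): Knob angle, rad, growing clockwise from above (forwards); 0: white line points at the red dot. Starts at 0.4 to 0.95, a thread too high; there it binds from about 1.1 if turned forwards. Backwards it drops off the thread's end between 0 and -0.2 (rising up to 1 mm before); limit -1.6. Once dropped it runs forwards, sinking 1 mm per rad, to a hard stop at 1.5 (tight). Light; stays put.
- knob_lift (a joint): Height of the knob above tight, m: 0.0065 to 0.0075 while a thread too high, 0.001 to 0.003 just after the click, about 0 when tight. It falls by its own weight (about 110 g): a knob gripped firmly drops only when let go or when the hand moves down. The drop (click) is about 6 mm.
- bar_mid (a point): Centre of the dark red polishing-compound bar, 100 x 45 x 35 mm, loose on the bench: leave alone.
- felt_mid (a point): Centre of the small dark felt wheel with a yellow middle, 64 mm in diameter, 14 mm thick, lying flat on the bench: leave alone.
- tin_mid (a point): Centre of the open metal tin, 68 mm in diameter, 45 mm tall, standing on the bench: leave alone.

How it is judged:
By the outcome, as a careful person would: the job done as asked, in the order asked, and still so for the second after the job is handed in, with the robot touching nothing.
It also fails if it takes over 56 s, if anything falls off the work surface, if the arm or the gripper's body presses on something with over 40 N, if the wrist force passes 120 N, or if a joint passes its speed limit or range.

## Working session

There is one attempt and no reset: what is moved stays moved. The work goes in short steps, each a Python script; the robot and the scene stay as the last script left them, time stands still between calls to the robot, and variables do not carry over. Pictures are saved under pics/ and viewed, about 8 in all and at most 12, crops included, and the job is handed in when it is done.

```bash
mkdir -p pics; cat > h.py <<'E'
from rig import arm
import numpy as np, cv2
from scipy.spatial.transform import Rotation as R
def campose(name,im,st=None):
    if name=="wrist":
        T=np.eye(4);T[:3,:3]=R.from_rotvec(st["eef_rot"]).as_matrix();T[:3,3]=st["position"]
        return T@np.array(im["hand_eye"])
    T=np.eye(4);a=np.array(im["attitude"])
    T[:3,:3]=a if a.shape==(3,3) else R.from_rotvec(a).as_matrix();T[:3,3]=im["xyz"];return T
def ray(uv,im,T):
    d=T[:3,:3]@np.linalg.solve(im["K"],[uv[0],uv[1],1.]);return T[:3,3],d/np.linalg.norm(d)
def at_z(uv,im,T,z):
    o,d=ray(uv,im,T);return o+d*(z-o[2])/d[2]
def save(n,im): cv2.imwrite("pics/"+n+".png",cv2.cvtColor(im,cv2.COLOR_RGB2BGR))
E
python3 - <<'E'
from h import *
np.set_printoptions(precision=4,suppress=True)
ims=[]
for c in("side","top"):
    im=arm.read_camera(c);print(c,np.array(im["K"]).ravel(),im["xyz"],np.array(im["attitude"]).tolist())
    T=campose(c,im)
    ims.append(im["image"])
    for t,z in(("knob_grip",.172),("washer_top",.135),("bar_mid",.017),("felt_mid",.007),("tin_mid",.022)):
        for r in arm.landmark_of(t,c)[:2]: print(t,r["uv"],round(r["p"],2),at_z(r["uv"],im,T,z))
save("a_side",ims[0]);save("a_top",ims[1])
print(arm.observe())
E
```

```text
side [527.9179   0.     292.522    0.     527.9179 206.5701   0.       0.
   1.    ] [0.2295 0.9374 0.7174] [-0.42918673267092433, 2.5724010749017063, -1.4468327271852037]
knob_grip [317.1, 185.0] 0.76 [ 0.4977 -0.0123  0.172 ]
washer_top [317.2, 198.1] 0.93 [ 0.4988 -0.0203  0.135 ]
felt_mid [360.0, 204.4] 0.4 [ 0.4432 -0.2361  0.007 ]
top [459.4158   0.     270.6509   0.     459.4158 211.7031   0.       0.
   1.    ] [0.3693 0.0567 1.1355] [-2.1836609543877765, 2.1414087134072406, -0.19328921636320529]
knob_grip [286.7, 217.6] 0.72 [ 0.4973 -0.0099  0.172 ]
washer_top [286.7, 216.7] 0.93 [ 0.5042 -0.0124  0.135 ]
bar_mid [370.4, 201.8] 0.56 [ 0.562  -0.2288  0.017 ]
felt_mid [378.7, 248.0] 0.67 [ 0.4482 -0.2504  0.007 ]
tin_mid [186.0, 225.1] 0.71 [0.4936 0.2241 0.022 ]
{'t': 0.6, 'joints': array([-1.393 ,  0.2863,  1.5767,  0.    ,  1.2786, -0.15  ]), 'joint_velocities': array([-0.0005,  0.0013, -0.0007,  0.0009, -0.0008, -0.0011]), 'joint_efforts': array([ -0.0001, -40.5663, -29.274 ,  -0.0002,   0.0006,   0.    ]), 'position': array([ 0.2174, -0.639 ,  0.2313]), 'eef_rot': array([-2.5542,  1.8291, -0.    ]), 'contact_force': array([-0.7134,  0.605 , -0.3968]), 'wrist_torque': array([-0.0341, -0.0069,  0.0026]), 'opening': 0.0856373944643233}
```

View pics/a_top.png

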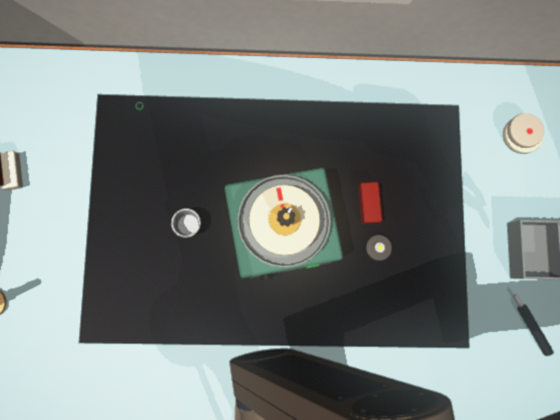

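```bash
python3 - <<'E'
from h import *
np.set_printoptions(precision=4,suppress=True)
# tool-down orientation Rx(pi) then yaw; start yaw:
s=arm.observe();M=R.from_rotvec(s["eef_rot"]).as_matrix();print(M)
for yaw in np.arange(-3,3.1,.5):
    q=arm.inverse_kinematics([.498,-.012,.153],(R.from_euler("z",yaw)*R.from_euler("x",np.pi)).as_rotvec());print(yaw,q)
p=[.46,-.012,.33]
arm.move_to(p,(R.from_euler("z",0)*R.from_euler("x",np.pi)).as_rotvec())
s=arm.observe();im=arm.read_camera("wrist");save("b_wrist",im["image"]);T=campose("wrist",im,s)
print(s["t"],s["joints"],s["position"],im["hand_eye"],np.array(im["K"])[0])
for t,z in(("knob_grip",.172),("washer_top",.135)):
    for r in arm.landmark_of(t,"wrist")[:2]: print(t,r["uv"],round(r["p"],2),at_z(r["uv"],im,T,z))
E
```

```text
[[ 0.322  -0.9467  0.    ]
 [-0.9467 -0.322   0.    ]
 [-0.     -0.     -1.    ]]
-3.0 [-0.2281 -0.0259  2.0731  0.      1.0944  2.7719]
-2.5 [-0.2281 -0.0259  2.0731  0.      1.0944  2.2719]
-2.0 [-0.2281 -0.0259  2.0731 -0.      1.0944  1.7719]
-1.5 [-0.2281 -0.0259  2.0731 -0.      1.0944  1.2719]
-1.0 [-0.2281 -0.0259  2.0731 -0.      1.0944  0.7719]
-0.5 [-0.2281 -0.0259  2.0731  0.      1.0944  0.2719]
0.0 [-0.2281 -0.0259  2.0731 -0.      1.0944 -0.2281]
0.5 [-0.2281 -0.0259  2.0731  0.      1.0944 -0.7281]
1.0 [-0.2281 -0.0259  2.0731 -0.      1.0944 -1.2281]
1.5 [-0.2281 -0.0259  2.0731 -0.      1.0944 -1.7281]
2.0 [-0.2281 -0.0259  2.0731  0.      1.0944 -2.2281]
2.5 [-0.2281 -0.0259  2.0731  0.      1.0944 -2.7281]
3.0 None
3.0167 [-0.2483 -0.2668  1.9567 -0.0002  1.452  -0.2472] [ 0.4601 -0.0126  0.3298] [[ 1.      0.001  -0.0004  0.0002]
 [-0.0009  0.9649  0.2626 -0.0661]
 [ 0.0006 -0.2626  0.9649 -0.1402]
 [ 0.      0.      0.      1.    ]] [335.5815   0.     278.8297]
knob_grip [320.2, 189.1] 0.71 [ 0.4975 -0.0057  0.172 ]
washer_top [317.9, 181.0] 0.59 [ 0.4995 -0.0047  0.135 ]
```

```bash
python3 - <<'E'
import cv2
im=cv2.imread("pics/b_wrist.png")[80:280,220:420];cv2.imwrite("pics/b_crop.png",cv2.resize(im,(600,600),interpolation=cv2.INTER_CUBIC))
E
```

```text
(no output)
```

View pics/b_crop.png

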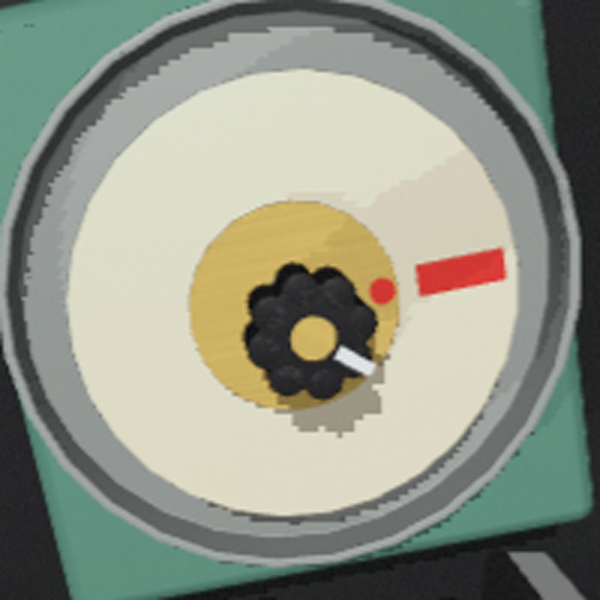

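The crop shows the knob cap at crop (313,338), its white line pointing to (372,370), the washer centre at (294,305), the red dot at (382,291) and the stripe's end at (505,263).

```bash
python3 - <<'E'
from h import *
np.set_printoptions(precision=4,suppress=True)
s=arm.observe();im=arm.read_camera("wrist");T=campose("wrist",im,s)
g=lambda u,v,z:at_z([220+u/3,80+v/3],im,T,z)
c=g(313,338,.184);l=g(372,370,.184);w=g(294,305,.135);d=g(382,291,.135);st=g(505,263,.13)
an=lambda a,b:np.arctan2(*(b-a)[[1,0]])
print(c,w,"line",an(c,l),"dot",an(w,d),"stripe",an(w,st),"disc",g(293,292,.13))
print("knob",an(w,d)-an(c,l))
E
```

```text
[ 0.4997 -0.0064  0.184 ] [ 0.4996 -0.0053  0.135 ] line -0.4971321327573015 dot 0.16027706558969979 stripe 0.18636827478937673 disc [ 0.4997 -0.0017  0.13  ]
knob 0.6574091983470013
```

```bash
python3 - <<'E'
from h import *
import json
np.set_printoptions(precision=4,suppress=True)
out=[];rec=[]
for y in(0.0,-1.57,1.57):
    o=(R.from_euler("z",y)*R.from_euler("x",np.pi)).as_rotvec()
    arm.move_to([.499,-.008,.27],o)
    s=arm.observe();im=arm.read_camera("wrist");T=campose("wrist",im,s)
    for t,z in(("knob_grip",.172),("washer_top",.135)):
        for r in arm.landmark_of(t,"wrist")[:1]: print(y,t,r["uv"],round(r["p"],2),at_z(r["uv"],im,T,z),s["t"])
    uv=np.array(im["K"])@(np.linalg.inv(T)@[.499,-.008,.16,1])[:3];uv=(uv/uv[2])[:2]
    x0,y0=(uv-66).astype(int);y0=max(y0,0)
    out.append(cv2.resize(im["image"][y0:y0+133,x0:x0+133],(266,266),interpolation=cv2.INTER_CUBIC))
    rec.append(dict(T=T.tolist(),K=np.array(im["K"]).tolist(),o=[int(x0),int(y0)]))
    save(f"c{len(out)}",im["image"])
save("c",np.hstack(out));json.dump(rec,open("c.json","w"))
E
```

```text
0.0 knob_grip [280.5, 215.7] 0.79 [ 0.4994 -0.0088  0.172 ] 3.6083
0.0 washer_top [282.4, 201.3] 0.86 [ 0.501  -0.0067  0.135 ] 3.6083
-1.57 knob_grip [276.6, 211.5] 0.91 [ 0.5014 -0.0068  0.172 ] 5.1583
-1.57 washer_top [279.0, 200.8] 0.6 [ 0.5008 -0.0086  0.135 ] 5.1583
1.57 knob_grip [282.8, 213.1] 0.57 [ 0.4979 -0.0053  0.172 ] 7.9583
1.57 washer_top [281.9, 202.7] 0.78 [ 0.499  -0.0057  0.135 ] 7.9583
```

View pics/c.png

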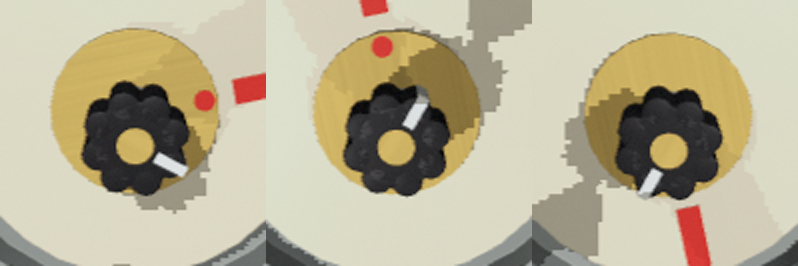

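```bash
cat >> h.py <<'E'
np.set_printoptions(precision=3,suppress=True)
CX,CY=.4997,-.0070
def ori(y): return (R.from_euler("z",y)*R.from_euler("x",np.pi)).as_rotvec()
def rep(tag):
    s=arm.observe();M=R.from_rotvec(s["eef_rot"]).as_matrix()
    print(tag,"t%.2f"%s["t"],"yaw%.3f"%np.arctan2(M[1,0],M[0,0]),"p",s["position"],"F",s["contact_force"],"M",s["wrist_torque"],"op%.4f"%s["opening"]);return s
E
python3 - <<'E'
from h import *
y0=1.2
arm.move_to([CX,CY,.22],ori(y0)); rep("above")
arm.line_to([CX,CY,.151],ori(y0),speed=.1); rep("down")
arm.move_gripper(.0,25); rep("grip")
E
```

```text
above t8.56 yaw1.203 p [ 0.5   -0.007  0.22 ] F [-1.025  0.164  0.574] M [-0.017 -0.005 -0.011] op0.0853
down t9.40 yaw1.200 p [ 0.5   -0.007  0.152] F [ 0.149  0.41  -0.159] M [-0.001  0.025  0.006] op0.0853
grip t9.88 yaw1.200 p [ 0.5   -0.007  0.152] F [-0.283  1.085  2.242] M [ 0.235 -0.004 -0.011] op0.0388
```

```bash
python3 - <<'E'
from h import *
y0=1.2
for a in np.arange(.15,1.06,.15):
    arm.move_to([CX,CY,.151+min(a,.9)*.001],ori(y0+a)); s=rep("%.2f"%a)
    if abs(s["wrist_torque"][2])>3 or abs(s["contact_force"][2])>30: print("STOP");break
E
```

```text
0.15 t10.15 yaw1.347 p [ 0.5   -0.007  0.152] F [0.147 3.572 4.376] M [ 0.507 -0.079  0.078] op0.0395
0.30 t10.42 yaw1.495 p [ 0.5   -0.007  0.152] F [-0.172  3.834  4.752] M [ 0.706 -0.069  0.007] op0.0390
0.45 t10.68 yaw1.644 p [ 0.5   -0.007  0.152] F [0.916 5.259 4.996] M [ 0.787 -0.081  0.024] op0.0394
0.60 t10.95 yaw1.794 p [ 0.5   -0.006  0.152] F [1.14  4.803 3.816] M [ 0.811 -0.123  0.039] op0.0394
0.75 t11.22 yaw1.944 p [ 0.5   -0.006  0.152] F [1.777 4.958 2.338] M [ 0.893 -0.374  0.099] op0.0393
0.90 t11.48 yaw2.093 p [ 0.5   -0.006  0.151] F [ 3.368  5.367 -1.103] M [ 0.806 -0.596  0.076] op0.0395
1.05 t11.75 yaw2.243 p [ 0.5   -0.006  0.151] F [ 4.034  5.781 -0.982] M [ 0.802 -0.589  0.028] op0.0393
```

```bash
cat >> h.py <<'E'
def look(n):
    s=arm.observe();im=arm.read_camera("wrist");T=campose("wrist",im,s)
    for t,z in(("knob_grip",.167),("washer_top",.135)):
        for r in arm.landmark_of(t,"wrist")[:1]: print(t,r["uv"],round(r["p"],2),at_z(r["uv"],im,T,z))
    uv=np.array(im["K"])@(np.linalg.inv(T)@[CX,CY,.155,1])[:3];uv=(uv/uv[2])[:2]
    x0,y0=(uv-100).astype(int);y0=max(y0,0)
    save(n+"_full",im["image"])
    save(n,cv2.resize(im["image"][y0:y0+200,x0:x0+200],(600,600),interpolation=cv2.INTER_CUBIC));print("crop origin",x0,y0)
    np.savez(n,T=T,K=im["K"],o=[x0,y0],s=3)
E
python3 - <<'E'
from h import *
arm.move_gripper(.085); arm.sleep(.3); rep("open")
arm.line_to([CX,CY,.25],speed=.15); arm.move_to([CX,CY,.27],ori(1.57)); rep("up"); look("d")
E
```

```text
open t12.57 yaw2.250 p [ 0.5   -0.007  0.152] F [-0.745 -0.191 -1.069] M [ 0.056 -0.031 -0.042] op0.0851
up t14.06 yaw1.572 p [ 0.499 -0.007  0.269] F [ 0.34  -0.015 -0.341] M [ 0.01  -0.051 -0.006] op0.0849
knob_grip [278.2, 211.0] 0.78 [ 0.497 -0.008  0.167]
washer_top [277.2, 203.5] 0.93 [ 0.499 -0.008  0.135]
crop origin 178 110
```

View pics/d.png

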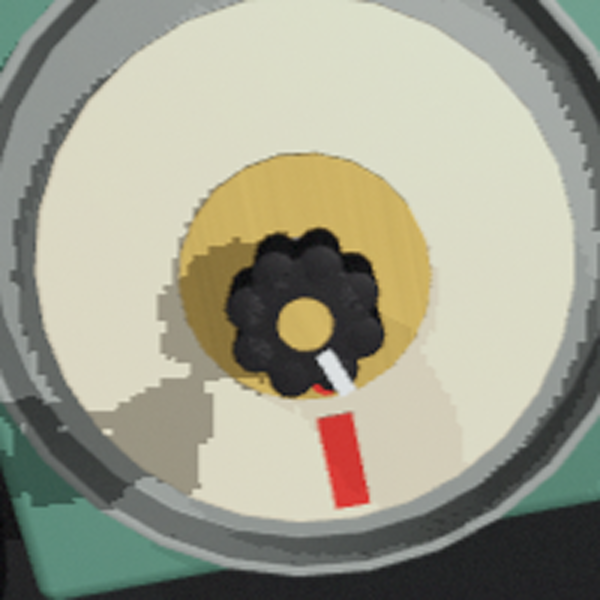

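The line now points from the cap (305,324) to (344,393), while the stripe ends at (352,505), so the angle is about -0.3. The cap has moved closer to the washer's centre, as it would after a drop. I'll check this with numbers and with the side view.

```bash
python3 - <<'E'
from h import *
import json
r=json.load(open("c.json"))[2];d=np.load("d.npz")
def cap(f,g):
    im=cv2.cvtColor(cv2.imread(f),cv2.COLOR_BGR2HSV)
    m=cv2.inRange(im,(15,80,90),(32,255,255));n,_,st,ce=cv2.connectedComponentsWithStats(m)
    for i in range(1,n):
        if st[i,4]>80 and np.hypot(*(ce[i]-g))<40: print(f,st[i],ce[i])
    return
cap("pics/c3.png",(278,215));cap("pics/d_full.png",(278,215))
for T,K in((r["T"],r["K"]),(d["T"],d["K"])):
    for z in(.184,.178,.135):
        uv=np.array(K)@(np.linalg.inv(np.array(T))@[CX,CY,z,1])[:3];print(z,(uv/uv[2])[:2])
im=arm.read_camera("side")["image"];save("e_side",im)
a=cv2.cvtColor(cv2.imread("pics/a_side.png"),cv2.COLOR_BGR2RGB)
f=lambda i:cv2.resize(i[155:235,277:357],(400,400),interpolation=cv2.INTER_CUBIC)
save("e",np.hstack([f(a),f(im)]))
E
```

```text
pics/c3.png [ 239  161   84   79 3124] [280.311 191.214]
pics/c3.png [272 210  19  19 284] [281.06  219.148]
pics/d_full.png [ 238  161   84   82 3197] [279.008 193.119]
pics/d_full.png [270 209  20  18 277] [279.437 217.686]
0.184 [280.621 220.028]
0.178 [280.575 217.663]
0.135 [280.299 203.544]
0.184 [279.016 220.586]
0.178 [279.004 218.213]
0.135 [278.933 204.063]
```

View pics/e.png

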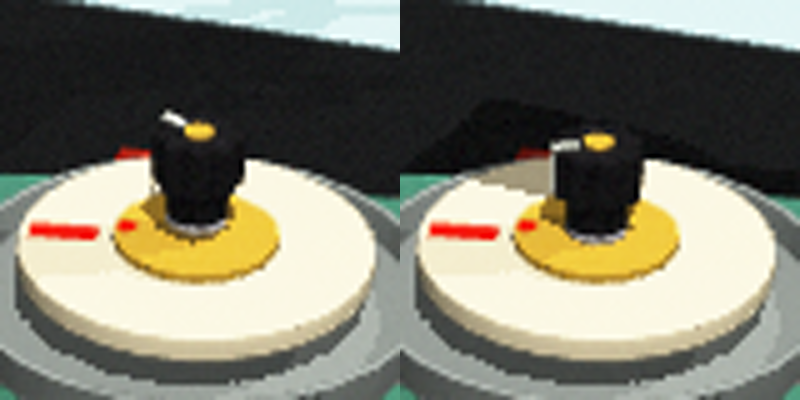

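The side view confirms the drop: the cap went from crop row 131 to 142, which is about 6 mm. Next I'll grip lower and turn forwards to the stop.

```bash
python3 - <<'E'
from h import *
y0=2.1;z=.147
arm.move_to([CX,CY,.22],ori(y0))
arm.line_to([CX,CY,z],ori(y0),speed=.12)
arm.move_gripper(.0,40); rep("grip")
for a in np.append(np.arange(.2,1.5,.2),np.arange(1.5,2.3,.08)):
    arm.move_to([CX,CY,z-min(a,1.8)*.001],ori(y0-a)); s=rep("%.2f"%a)
    if abs(s["wrist_torque"][2])>.6 or abs(s["contact_force"][2])>30: print("STOP");break
E
```

```text
grip t16.07 yaw2.100 p [ 0.5   -0.007  0.148] F [-2.431  2.967  4.307] M [ 0.387  0.414 -0.076] op0.0388
0.20 t16.38 yaw1.899 p [ 0.5   -0.007  0.148] F [-3.494  2.131  4.801] M [ 0.344  0.375 -0.063] op0.0390
0.40 t16.69 yaw1.699 p [ 0.5   -0.007  0.147] F [-3.149  2.884  5.468] M [ 0.404  0.446 -0.104] op0.0393
0.60 t17.00 yaw1.499 p [ 0.5   -0.007  0.147] F [-3.189  2.814  4.805] M [ 0.426  0.406 -0.062] op0.0393
0.80 t17.31 yaw1.299 p [ 0.5   -0.007  0.147] F [-2.929  1.97   5.623] M [ 0.385  0.49  -0.132] op0.0389
1.00 t17.62 yaw1.099 p [ 0.5   -0.007  0.147] F [-2.562  2.065  6.112] M [ 0.357  0.513 -0.089] op0.0387
1.20 t17.93 yaw0.899 p [ 0.5   -0.007  0.147] F [-3.856  3.066  5.9  ] M [ 0.383  0.515 -0.102] op0.0388
1.40 t18.23 yaw0.699 p [ 0.5   -0.007  0.146] F [-2.907  3.086  6.49 ] M [ 0.387  0.51  -0.062] op0.0391
1.50 t18.48 yaw0.599 p [ 0.5   -0.007  0.146] F [-2.797  3.121  5.918] M [ 0.356  0.559 -0.06 ] op0.0390
1.58 t18.73 yaw0.519 p [ 0.5   -0.007  0.146] F [-2.658  1.361  6.236] M [ 0.355  0.535 -0.079] op0.0388
1.66 t18.98 yaw0.439 p [ 0.5   -0.007  0.146] F [-3.351  2.338  5.329] M [ 0.369  0.574 -0.074] op0.0386
1.74 t19.23 yaw0.360 p [ 0.5   -0.007  0.146] F [-2.902  2.446  5.777] M [ 0.409  0.482 -0.081] op0.0390
1.82 t19.48 yaw0.279 p [ 0.5   -0.007  0.146] F [-4.079  3.065  5.832] M [ 0.393  0.518 -0.107] op0.0392
1.90 t19.73 yaw0.202 p [ 0.5   -0.008  0.146] F [-2.806 -0.804  4.798] M [-0.306  0.517 -0.058] op0.0391
1.98 t19.98 yaw0.124 p [ 0.5   -0.008  0.146] F [-2.818 -2.669  5.633] M [-0.516  0.516  0.442] op0.0391
2.06 t20.23 yaw0.043 p [ 0.5   -0.009  0.146] F [-3.275 -4.244  4.858] M [-0.796  0.52   0.183] op0.0389
2.14 t20.48 yaw-0.038 p [ 0.5   -0.009  0.146] F [-4.783 -4.412  5.161] M [-0.718  0.549  0.023] op0.0391
2.22 t20.73 yaw-0.118 p [ 0.499 -0.008  0.146] F [-4.337 -3.051  5.856] M [-0.595  0.644 -0.   ] op0.0390
```

```bash
python3 - <<'E'
from h import *
y0=.6;z=.1455
arm.move_gripper(.085); arm.sleep(.1)
arm.line_to([CX,CY,.20],speed=.15)
arm.move_to([CX,CY,.21],ori(y0))
arm.line_to([CX,CY,z],ori(y0),speed=.12)
arm.move_gripper(.0,90); rep("grip")
for a in np.arange(.06,.5,.06):
    arm.move_to([CX,CY,z],ori(y0-a)); s=rep("%.2f"%a)
    if abs(s["wrist_torque"][2])>1.2: print("STOP");break
arm.move_gripper(.085); arm.sleep(.2); rep("open")
arm.line_to([CX,CY,.25],speed=.15); arm.move_to([CX,CY,.27],ori(0.)); rep("up"); look("f")
E
```

```text
grip t23.77 yaw0.600 p [ 0.5   -0.007  0.146] F [-1.629  0.559  4.694] M [-0.001  0.225 -0.008] op0.0379
0.06 t24.02 yaw0.539 p [ 0.499 -0.006  0.146] F [-3.802  4.573  8.564] M [ 0.853  0.743 -0.062] op0.0379
0.12 t24.27 yaw0.486 p [ 0.499 -0.006  0.146] F [-3.729  4.63   7.492] M [0.967 0.603 1.188] op0.0380
0.18 t24.52 yaw0.420 p [ 0.5   -0.007  0.146] F [-2.172 -0.092  5.426] M [-0.002  0.431 -0.092] op0.0382
0.24 t24.77 yaw0.361 p [ 0.5   -0.009  0.146] F [-0.466 -4.275  4.253] M [-0.831  0.208 -0.043] op0.0381
0.30 t25.02 yaw0.310 p [ 0.5   -0.009  0.146] F [-0.705 -6.23   5.209] M [-1.071  0.263  1.892] op0.0376
STOP
open t25.75 yaw0.300 p [ 0.5   -0.007  0.146] F [-0.072 -0.516 -0.228] M [ 0.064 -0.033  0.004] op0.0850
up t26.99 yaw0.003 p [ 0.499 -0.007  0.269] F [ 0.236 -0.137  0.295] M [0.008 0.034 0.037] op0.0850
knob_grip [280.4, 210.2] 0.73 [ 0.5   -0.005  0.167]
washer_top [279.7, 202.7] 0.76 [ 0.5   -0.007  0.135]
crop origin 179 108
```

View pics/f.png

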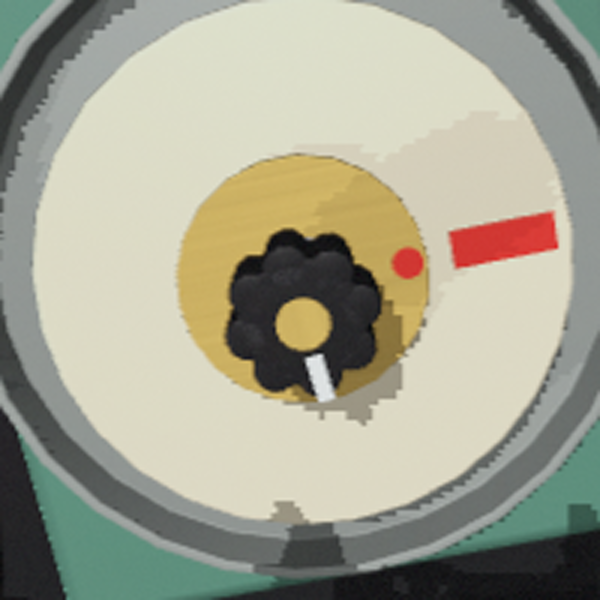

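```bash
python3 - <<'E'
from h import *
def run(n,c,l,w,d,s,zt):
    q=np.load(n+".npz");im={"K":q["K"]};g=lambda p,z:at_z(q["o"]+(np.array(p)+.5)/3-.5,im,q["T"],z)
    an=lambda a,b:np.arctan2(*(b-a)[[1,0]])
    C,L,W=g(c,zt),g(l,zt),g(w,.135);print(C,W,an(C,L),"dot",an(W,g(d,.135)),"stripe",an(W,g(s,.13)))
run("f",(303.5,324),(326,400),(303.5,278),(408,263),(555,230),.177)
# stripe axis & line axis by segmentation
q=np.load("f.npz");im=cv2.imread("pics/f_full.png").astype(int);b,g,r=[im[...,i] for i in range(3)]
x0,y0=q["o"]
cam={"K":q["K"]}
def pts(m,z): 
    v,u=np.nonzero(m);return np.array([at_z([a,c],cam,q["T"],z)[:2] for a,c in zip(u,v)])
sub=np.zeros(r.shape,bool);sub[y0:y0+200,x0:x0+200]=1
red=pts(sub&(r-g>80)&(r-b>80),.133)
v=np.zeros(r.shape,bool);v[y0+112:y0+138,x0+98:x0+115]=1
wh=pts(v&(b>165)&(abs(r-b)<22),.177)
for n,p in(("red",red),("white",wh)):
    e=np.linalg.svd(p-p.mean(0),full_matrices=False)[2][0];print(n,len(p),p.mean(0),"axis",np.arctan2(e[1],e[0]))
E
```

```text
[ 0.5   -0.006  0.177] [ 0.5   -0.005  0.135] -1.288610902888016 dot 0.1505996242528822 stripe 0.18180644851782912
red 526 [0.551 0.005] axis -2.910469314292402
white 85 [ 0.504 -0.02 ] axis 1.882122712883474
```

The line reads 1.44–1.49, close to the stop at 1.5. I'll tighten once more to see whether the angle changes at all.

```bash
python3 - <<'E'
from h import *
y0=.3;z=.1455
arm.move_to([CX,CY,.21],ori(y0))
arm.line_to([CX,CY,z],ori(y0),speed=.12)
arm.move_gripper(.0,70); rep("grip")
for a in np.arange(.04,.3,.04):
    arm.move_to([CX,CY,z],ori(y0-a)); s=rep("%.2f"%a)
    if s["wrist_torque"][2]>.7: print("STOP");break
arm.move_gripper(.085); arm.sleep(.2); rep("open")
arm.line_to([CX,CY,.25],speed=.15); arm.move_to([CX,CY,.27],ori(0.)); rep("up"); look("g")
a,b=[cv2.imread(f"pics/{n}_full.png") for n in"fg"]
def ax(n):
    q=np.load(n+".npz");im=cv2.imread(f"pics/{n}_full.png").astype(int);x0,y0=q["o"]
    s=im[y0+112:y0+138,x0+98:x0+115];m=(s[...,0]>165)&(abs(s[...,2]-s[...,0])<22);v,u=np.nonzero(m)
    p=np.array([at_z([x0+98+i,y0+112+j],{"K":q["K"]},q["T"],.177)[:2] for i,j in zip(u,v)]);e=np.linalg.svd(p-p.mean(0),full_matrices=False)[2][0]
    d=p.mean(0)-[CX,CY+.0005];return len(p),np.arctan(e[1]/e[0]),np.arctan2(d[1],d[0])
print(ax("f"),ax("g"))
im=arm.read_camera("side")["image"]
f=lambda i:cv2.resize(i[155:235,277:357],(300,300),interpolation=cv2.INTER_CUBIC)
save("h",np.hstack([cv2.resize(cv2.imread("pics/g.png")[...,::-1],(300,300)),f(im)]))
t=arm.read_camera("top")
for n,zz in(("bar_mid",.017),("felt_mid",.007),("tin_mid",.022)):
    for r in arm.landmark_of(n,"top")[:1]: print(n,r["uv"])
E
```

```text
grip t28.71 yaw0.300 p [ 0.5   -0.007  0.146] F [-2.475 -0.601  4.582] M [-0.041  0.388  0.008] op0.0385
0.04 t28.96 yaw0.265 p [ 0.5   -0.007  0.146] F [-3.445  0.327  6.943] M [0.038 0.384 0.953] op0.0382
STOP
open t29.68 yaw0.260 p [ 0.5   -0.007  0.145] F [-0.223 -0.94   0.186] M [-0.014 -0.029 -0.047] op0.0849
up t30.89 yaw0.003 p [ 0.499 -0.007  0.269] F [ 0.336  0.178 -0.082] M [ 0.054 -0.032  0.024] op0.0849
knob_grip [280.3, 212.2] 0.67 [ 0.5   -0.006  0.167]
washer_top [277.4, 200.4] 0.79 [ 0.498 -0.005  0.135]
crop origin 179 108
(85, np.float64(-1.2594699407063192), np.float64(-1.2603028277075095)) (87, np.float64(-1.2870790416867974), np.float64(-1.2752270483428405))
bar_mid [372.3, 204.0]
felt_mid [379.7, 247.3]
tin_mid [183.7, 223.3]
```

View pics/h.png

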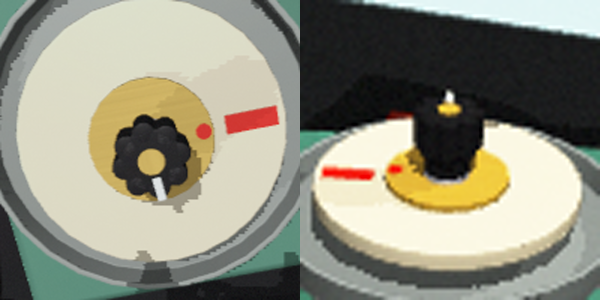

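The stop resisted within 0.04 rad and the line stayed put to about 0.02 rad, so the knob is at its stop and the gripper is clear.

```bash
python3 - <<'E'
from h import *
arm.close_job()
E
```

```text
the job is handed in; nothing more can be done
```

The knob dropped off the wrong thread, is now turned forwards to its stop, and the job is handed in. The gripper is open and clear, about 31 s of the 56 s were used, and the highest force I read at the wrist was about 11 N.

- **Backwards:** I gripped the knob at about +0.65 rad and turned it about 1.05 rad anticlockwise, to about -0.3 rad. The vertical force changed sign part-way. After I let go, both the wrist and side cameras showed a drop of about 6 mm.
- **Forwards:** I regripped lower and turned clockwise until the stop resisted. The pads slipped there at 40 N grip and once more at 90 N, reaching up to 1.9 N m.
- **Final check:** Another grip at 70 N met about 0.95 N m within 0.04 rad, and the white line moved only about 0.02 rad. The line reads about 1.44–1.49 rad against the nominal 1.5, which is within my measuring error.
- **Other objects:** The bar, felt wheel and tin appear in the top camera where they were, within 3 pixels, which is detector noise.

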